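# Press-test the steaming plate in a covered pan

## Robot

A 6-joint arm with a two-finger parallel gripper is mounted at the origin on the work surface. World frame = base frame: x ahead of the robot, y to its left, z up, the work surface at z = 0. Lengths are in m, angles in rad, forces in N, time in s.
With the tool pointing down it reaches from about 0.35 to 0.975 m from the base axis. Payload 17.4 kg.
Tool frame: the origin (TCP) lies at the very end of the fingers, on their centre line; the grasp point (between the pads) lies 19 mm behind it; z points along the fingers, y is the line along which they close (so a half turn about z gives the same grasp; the last joint's range is limited). The gripper opens to 85 mm and grips with 20 to 120 N. Pads are 22 mm wide; open, the fingers measure 114 mm over their backs; the gripper's body (76 mm by 85 mm) begins 54 mm behind the grasp point. The pads swing forward as they close: fully open they stand 13 mm farther back than shut.
Start: joints at [1.099, 0.116, 1.442, -0, 1.584, -0.038], TCP at [0.284, 0.612, 0.207] pointing down, gripper open.
Joint ranges: [-2.83, 2.83], [-0.83, 2.19], [0.07, 2.5], [-1.14, 4.28], [0.01, 3], [-2.97, 2.97]. Speed limits (rad/s): [1.89, 1.89, 2.22, 3.14, 3.14, 3.14].

## Interface

Orientations are given as a 3x3 rotation matrix whose columns are the frame's x, y, z axes.
In Python, from cell import manip gives the robot as it stands.
- The arm moves only by the shell command python3 -m handwheel 'ROWS' [FORCE]. ROWS is a JSON object of lists of equal length, an entry for each row: "dp": the shift along the tool's x, y, z in m, a list of three; "dr": the turn, a rotation vector about the tool's x, y, z in degrees, a list of three; "claw": the closure, from -1 (fully open) to 1 (shut). In form: {"dp": [[tx, ty, tz], ...], "dr": [[rx, ry, rz], ...], "claw": [claw, ...]}. A call has 1 to 10 rows; each row is the pose to reach, as a shift and turn from the pose commanded when the call began, along the tool's axes at that moment; what a row does not reach only later rows make up. A row lasts 1/8 s, in which the tool goes at most 62.5 mm and 10.7 degrees, less where a joint would pass 70% of its speed; a pose out of reach is approached as far as the arm can. A call with a gripper value outside its range is refused whole. The fingers move at their own pace and stop on an object; FORCE is the grip in N (left out, the last holds). Time passes only in rows, so rows that repeat a pose let the fingers close. It gives the time, the measured TCP pose, the force, the opening and the grip force at its end, in the units of the state.
- manip.observe(): the state, without advancing time (a new reading comes with each control period).
- manip.read_camera(name): name is "side" or "top"; returns the picture (400x640x3 uint8, red, green, blue); there is no depth.
- manip.camera_params(name): a dict with "vfov" (degrees; the focal length in pixels is half the picture's height over the tangent of half this angle, whatever the lens; pixels are square), "cx", "cy" (the principal point, pixels), "extrinsics" (4x4, takes a point from world to camera coordinates). Camera axes: x right, y up, looking along -z (the intrinsics and any distortion apply to the point x, -y, -z); pixel columns grow to the right and rows downward; lengths in m; the calibration is good to about 2 mm. A picture is of the moment at which its call begins. camera_params takes no time and is no camera call.
- manip.sign_off(): hands the job in; it is judged then, once.
The state is a dict: "clock": time; "joint_positions": joint angles; "qvel": joint speeds; "joint_efforts": joint torques, N m; "ee_pos": TCP position; "tcp_rot": TCP orientation; "ft_force": force on the tool from outside, world axes, zero at the start; "moment": the same for the moment, N m; "opening": finger opening in m; "finger_force": force on a finger pad.
Only numpy, scipy, OpenCV 4.12 (cv2) and the standard library are available. Lean on these libraries where they do the work, as an engineer would, in place of code of your own. Each camera call takes 0.05 s, during which the arm holds its last target. There are 200 camera calls.

## Task

Check that the steaming plate inside the covered milk pan sits firmly: first take off the pan's lid and set it down, without banging it, knob up on the middle of the empty round wooden board. Then take the wooden spatula from its rest, dip its blade into the open pan until the front edge meets the plate, press gently but surely for a good half second, and lay the spatula back in its rest just as it lay before. Leave the pan standing where it is and the other kitchen things undisturbed.

Things in the scene. Friction and masses are not known exactly. Their poses are not given: they have to be found in the camera images.
- pan: Small steel milk pan, loose, 0.8 kg, on a fixed round cork mat (140 mm across, 8 mm thick, centred under it). Origin: centre of its underside, z up. Outside diameter 114 mm at the foot, 118 mm at the rim; 75 mm high, wall 4 mm, inside 110 mm across at the mouth, 106 mm at the floor. Flat black handle along its -x axis, 56 to 160 mm off the centre, 20 mm wide, 55 to 67 mm above the underside.
- pan_floor (a point): Centre of the pan's inner floor, 5 mm above its underside; the rim is 70 mm above this point. Over it a flat level round steel steaming plate with small holes, 98 mm across, is held firmly in the pan: a light press does not move it. Its upper face is anywhere from 5 to 22 mm above this point, different each time and not reported: find it by touch (or sight).
- lid: Loose round steel lid, covers the pan at the start, 0.25 kg. Origin: centre of its underside, z up. Plug of 98 mm diameter, 0 to 6 mm above the origin (hangs in the pan's mouth: lift straight out); plate of 124 mm diameter, 6 to 10 mm; black stem of 18 mm diameter, 10 to 22 mm; round black knob of 32 mm diameter, 22 to 48 mm.
- board_top (a point): Centre of the top face of the empty round wooden board (fixed, 150 mm across, 12 mm thick), z up. The lid belongs here.
- spatula: Loose wooden spatula, 200 mm long, about 60 g. Origin on the axis of its handle, a good place to grip. x axis along the handle towards the blade, z up as it lies. Handle, 16 mm wide (y) and 14 mm thick (z), from x = -80 to 60 mm; flat blade, 42 mm wide and 8 mm thick, from x = 58 to 120 mm.
- spatula_tip (a point): Middle of the straight front edge of the blade, 120 mm ahead of the spatula's origin on its x axis (half the 8 mm thickness).
- spatula_end (a point): Rear end of the handle, 80 mm behind the spatula's origin on its x axis.
- board: The same round wooden board, fixed; origin: centre of its underside on the work surface.
- rest: White spatula rest, fixed. Origin: centre of its underside on the work surface; x as the blade points. Base 170 x 40 mm, 8 mm thick; two saddles (12 mm along x, 46 mm in y) at x = -65 and 50 mm bear the handle's underside at 26 mm height; cheeks up to 38 mm leave 30 mm for the handle. Between the saddles fingers have room down to the base. The spatula's origin lies 33 mm above this origin, same x.
- rest_tip (a point): Where spatula_tip lies when the spatula is in its rest.
- rest_end (a point): Where spatula_end lies when the spatula is in its rest.
- canister_a: Bystander: dark steel storage canister, 80 mm across, 110 mm high, loose; origin at the centre of its foot, z up.
- canister_b: Bystander: a second canister, the same.
- mug: Bystander: white mug, 80 mm across, 90 mm high, handle to its +y, loose; origin at the centre of its foot, z up.
- mill: Bystander: dark wooden pepper mill, 56 mm across, 145 mm high, loose; origin at the centre of its foot, z up.
Things that resemble listed ones, but are neither listed nor needed, are in the scene too. Leave any orange look-alike of the lid alone.

How it is judged:
On the way, in this order (a step that is already met when the one before it is completed fails the run):
1. the lid lies knob up on the wooden board, released (horizontal distance between lid and board_top below 0.03 m and z of lid in the frame of board_top between -0.004 and 0.006 m and angle between lid's own z axis and vertical below 0.1 rad and linear speed of lid below 0.03 m/s and contact force between the fingers and lid below 0.1 N), for 0.2 s.
2. the blade presses on the steaming plate in the pan for 0.3 s (z of spatula_tip in the frame of pan_floor below 0.035 m and horizontal distance between spatula_tip and pan_floor below 0.053 m and contact force between spatula and plate_c0 above 0.6 N), for 0.3 s.
At the end, for the whole second after the job is handed in: Lid level, knob up, within 30 mm of the board's centre; spatula right way up in its rest, both ends within 25 mm of where they lay; pan upright within 25 mm, and canisters, mug and mill upright within 20 mm, of their places; all released and at rest (all of step 1 and distance between spatula_tip and rest_tip below 0.025 m and distance between spatula_end and rest_end below 0.025 m and z of spatula in the frame of rest between 0.029 and 0.037 m and angle between spatula's own z axis and vertical below 0.12 rad and linear speed of each of spatula, pan below 0.03 m/s and distance of pan from where it was at the start of the episode below 0.025 m and angle between pan's own z axis and vertical below 0.05 rad and distance of each of canister_a, canister_b, mug, mill from where it was at the start of the episode below 0.02 m and angle between each of canister_a, canister_b, mug, mill's own z axis and vertical below 0.1 rad); the robot touches nothing.
It fails at once if the spatula is pressed or knocked on the pan with more than 18 N (contact force between spatula and pan above 18 N).
It fails at once if the lid is dropped or banged on the board (more than 60 N) (contact force between lid and board above 60 N).
It fails at once if the pan is shoved more than 40 mm or tipped (distance of pan from where it was at the start of the episode above 0.04 m or angle between pan's own z axis and vertical above 0.25 rad).
It fails at once if a canister, the mug or the mill is knocked more than 30 mm or tipped (distance of any of canister_a, canister_b, mug, mill from where it was at the start of the episode above 0.03 m or angle between any of canister_a, canister_b, mug, mill's own z axis and vertical above 0.25 rad).
It also fails if it takes over 72 s, if anything falls off the work surface, if the arm or the gripper's body presses on something with over 40 N, if the wrist force passes 120 N, or if a joint passes its speed limit or range.

## Working session

There is one attempt and no reset: what is moved stays moved. The work goes in short steps, Python scripts to look and compute and a shell command to move; the robot and the scene stay as the last step left them, time stands still between calls to the robot, and variables do not carry over. Pictures are saved under pics/ and viewed, at most 10 in all, crops included, and the job is handed in when it is done.

```bash
mkdir -p pics; python3 - <<'E'
from cell import manip
import cv2
for n in ("top","side"):
    im=manip.read_camera(n); cv2.imwrite(f"pics/{n}0.png",im[:,:,::-1])
    p=manip.camera_params(n); print(n,p)
o=manip.observe(); print(o)
E
```

```text
top {'vfov': 48.861636812811376, 'cx': 321.29066982726056, 'cy': 209.41857373250403, 'extrinsics': array([[ 2.87615149e-02, -9.99585848e-01, -9.52352402e-04,
        -9.90367324e-03],
       [ 9.91676272e-01,  2.84142815e-02,  1.25581846e-01,
        -5.66860292e-01],
       [-1.25502776e-01, -4.55634942e-03,  9.92082805e-01,
        -1.24434862e+00],
       [ 0.00000000e+00,  0.00000000e+00,  0.00000000e+00,
         1.00000000e+00]])}
side {'vfov': 42.83672407481153, 'cx': 313.97054648975575, 'cy': 204.78904819027767, 'extrinsics': array([[-0.82984197, -0.55791656,  0.00956082,  0.45736118],
       [ 0.32334133, -0.46683065,  0.82311575, -0.25610124],
       [-0.45476663,  0.6861474 ,  0.56779315, -1.53607542],
       [ 0.        ,  0.        ,  0.        ,  1.        ]])}
{'clock': 0.1, 'joint_positions': array([ 1.09919067e+00,  1.16475474e-01,  1.44219162e+00,  1.18148790e-05,
        1.58396104e+00, -3.78083209e-02]), 'qvel': array([-0.00052403, -0.00105148, -0.001833  , -0.00018522,  0.00209565,
       -0.00053431]), 'joint_efforts': array([ 2.42684539e-03, -7.33669066e+01, -6.33789754e+01,  1.56128717e-04,
        5.23005307e-03, -9.30452370e-05]), 'ee_pos': array([0.28364403, 0.61231473, 0.20581499]), 'tcp_rot': array([[-9.07376250e-01,  4.20319057e-01, -4.80958207e-04],
       [ 4.20319329e-01,  9.07375788e-01, -9.17074855e-04],
       [ 5.09457942e-05, -1.03428797e-03, -9.99999464e-01]]), 'ft_force': array([0.01360548, 0.04832027, 0.19310694]), 'moment': array([ 0.00904016, -0.01158627, -0.04755713]), 'finger_force': 0.0, 'opening': 0.08493208943111479}
```

View pics/top0.png

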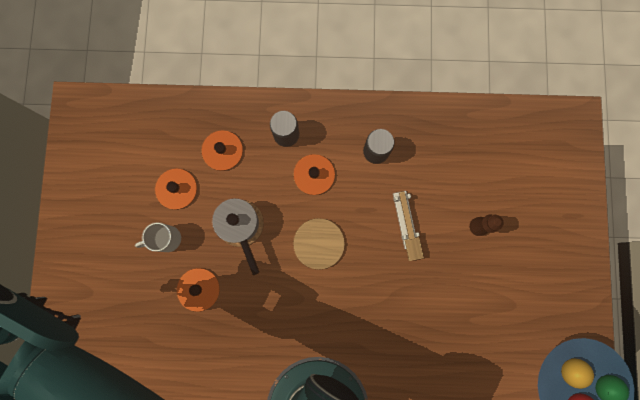

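View pics/side0.png

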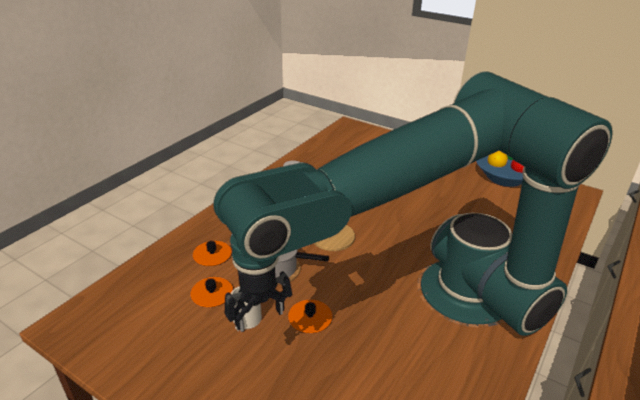

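The top view shows the grey lid on the pan at about (235,220), with its handle towards (254,272). The empty board is at (319,244), and the rest with the spatula runs from (400,193) to (416,260). Lid candidates are the orange ones at (222,150), (177,188), (315,174) and (198,290), and the grey steel one at (235,220). Only the grey one fits, because it is steel and sits on a pan with a handle. The side view is mostly blocked by the arm. I'll confirm in an enlarged crop.

```bash
python3 - <<'E'
import cv2,numpy as np
im=cv2.imread("pics/top0.png")
a=cv2.resize(im[180:290,200:360],None,fx=5,fy=5,interpolation=cv2.INTER_CUBIC)
b=cv2.resize(im[180:270,370:450],None,fx=6,fy=6,interpolation=cv2.INTER_CUBIC)
cv2.imwrite("pics/cropA.png",a);cv2.imwrite("pics/cropB.png",b)
E
cat > h.py <<'E'
from cell import manip
import numpy as np
def ray(n,u,v):
    p=manip.camera_params(n);f=200/np.tan(np.radians(p["vfov"]/2))
    R=p["extrinsics"][:3,:3];t=p["extrinsics"][:3,3]
    return -R.T@t, R.T@np.array([(u-p["cx"])/f,-(v-p["cy"])/f,-1])
def px(n,u,v,z):
    c,d=ray(n,u,v); return c+d*(z-c[2])/d[2]
def proj(n,P):
    p=manip.camera_params(n);f=200/np.tan(np.radians(p["vfov"]/2))
    q=p["extrinsics"]@np.append(P,1); return np.array([p["cx"]-f*q[0]/q[2],p["cy"]+f*q[1]/q[2]])
def shift(P):  # world delta from current TCP in tool axes
    o=manip.observe(); return o["tcp_rot"].T@(np.array(P)-o["ee_pos"])
E
```

```text
(no output)
```

View pics/cropA.png

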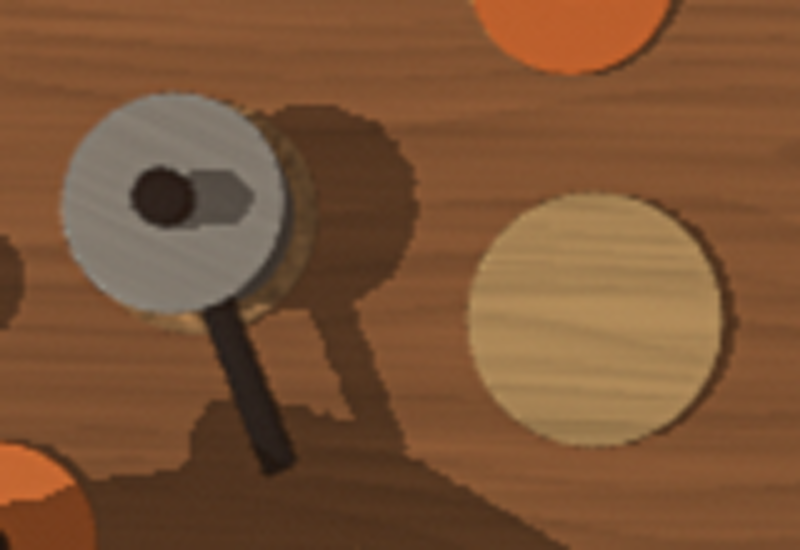

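View pics/cropB.png

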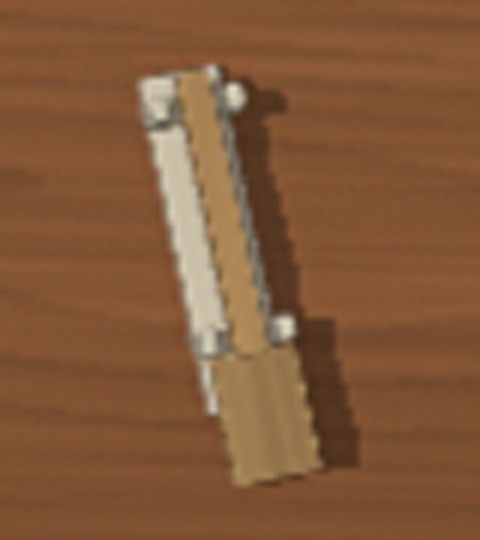

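Crop A confirms it: the grey steel lid disc is centred at (234.4,220.2) on the pan with the black handle, whose end is at (255,274). Its knob is at (232.2,219.0), and the board centre is at (318.8,243.4). In crop B the blade's front edge is centred at (416.3,258.9) and the handle's rear end at (402.4,191.8).

```bash
python3 - <<'E'
from h import *
np.set_printoptions(precision=4,suppress=True)
lid=px("top",234.4,220.2,.087);knob=px("top",232.2,219.0,.112);b=px("top",318.8,243.4,.012)
print("lid",lid,"knob",knob,"board",b,"handle end",px("top",255.2,273.6,.075))
r1=px("top",234.4+22.3,220.2,.087);print("lid radius",np.linalg.norm(r1-lid),"board r",np.linalg.norm(px("top",318.8+25.6,243.4,.012)-b))
t=px("top",416.3,258.9,.037);e=px("top",402.4,191.8,.040)
print("tip",t,"end",e,"len",np.linalg.norm(t-e)); d=(t-e)[:2]/np.linalg.norm((t-e)[:2]); print("yaw",np.degrees(np.arctan2(d[1],d[0])),"orig", (e[:2]+.08*d),(t[:2]-.12*d))
for n,u,v,z in(("mug",160,232,.09),("canA",283,120,.11),("canB",380,140,.11),("mill",494,223,.145),("orange_knob",315,173,.036),("orange2",196,290,.036)):print(n,px("top",u,v,z))
R=manip.observe()["tcp_rot"];print(R)
E
```

```text
lid [0.5233 0.2469 0.087 ] knob [0.524 0.248 0.112] board [0.4693 0.0109 0.012 ] handle end [0.3778 0.1838 0.075 ]
lid radius 0.062047855590805535 board r 0.0750859062070433
tip [ 0.4318 -0.2697  0.037 ] end [ 0.6248 -0.2283  0.04  ] len 0.1974520082845122
yaw -167.8907346877634 orig [ 0.5466 -0.245 ] [ 0.5491 -0.2445]
mug [0.4843 0.4503 0.09  ]
canA [0.8076 0.1209 0.11  ]
canB [ 0.7576 -0.1522  0.11  ]
mill [ 0.53  -0.452  0.145]
orange_knob [0.6741 0.0279 0.036 ]
orange2 [0.3259 0.3556 0.036 ]
[[-0.9074  0.4203 -0.0005]
 [ 0.4203  0.9074 -0.0009]
 [ 0.0001 -0.001  -1.    ]]
```

```bash
python3 -m handwheel '{"dp":[[-0.05,-0.03,0],[-0.10,-0.062,0],[-0.15,-0.093,0],[-0.20,-0.124,0],[-0.25,-0.155,0],[-0.30,-0.186,0],[-0.34,-0.211,0],[-0.371,-0.231,0.02],[-0.371,-0.231,0.03],[-0.371,-0.231,0.03]],"dr":[[0,0,0],[0,0,0],[0,0,0],[0,0,0],[0,0,0],[0,0,0],[0,0,0],[0,0,0],[0,0,0],[0,0,0]],"claw":[-1,-1,-1,-1,-1,-1,-1,-1,-1,-1]}' 30
python3 -c "
from h import *
print(shift([.5237,.2475,.091]),manip.observe()['joint_positions'])"
```

```text
clock: 1.35
ee_pos: [0.5228, 0.247, 0.1756]
tcp_rot: [[-0.907, 0.421, -0.002], [0.421, 0.907, -0.0], [0.001, -0.001, -1.0]]
ft_force: [0.5, 0.0, 0.8]
opening: 0.0856
finger_force: 0.0
[-0.00074062  0.00092499  0.08459227] [ 3.97150123e-01 -8.38594448e-02  1.69376481e+00  2.43703994e-04
  1.53331757e+00 -7.39567583e-01]
```

```bash
python3 -m handwheel '{"dp":[[-0.001,0.001,0.03],[-0.001,0.001,0.06],[-0.001,0.001,0.075],[-0.001,0.001,0.085],[-0.001,0.001,0.085],[-0.001,0.001,0.085],[-0.001,0.001,0.085],[-0.001,0.001,0.085],[-0.001,0.001,0.085],[-0.001,0.001,0.085]],"dr":[[0,0,0],[0,0,0],[0,0,0],[0,0,0],[0,0,0],[0,0,0],[0,0,0],[0,0,0],[0,0,0],[0,0,0]],"claw":[-1,-1,-1,-1,-1,-0.3,0.2,1,1,1]}' 40
python3 -m handwheel '{"dp":[[0,0,0],[0,0,0],[0,0,0],[0,0,0]],"dr":[[0,0,0],[0,0,0],[0,0,0],[0,0,0]],"claw":[1,1,1,1]}'
```

```text
clock: 2.6
ee_pos: [0.5248, 0.2475, 0.0922]
tcp_rot: [[-0.907, 0.42, 0.001], [0.42, 0.907, 0.0], [-0.0, 0.001, -1.0]]
ft_force: [-1.4, 0.3, 6.1]
opening: 0.0297
finger_force: 39.2
clock: 3.1
ee_pos: [0.5248, 0.2475, 0.0922]
tcp_rot: [[-0.907, 0.42, 0.001], [0.42, 0.907, 0.0], [-0.001, 0.001, -1.0]]
ft_force: [-1.8, -0.9, 6.2]
opening: 0.0295
finger_force: 39.2
```

```bash
python3 -m handwheel '{"dp":[[0,0,-0.005],[0,0,-0.01],[0,0,-0.015],[0,0,-0.02],[0,0,-0.03],[0,0,-0.04],[0,0,-0.055],[0,0,-0.07],[0,0,-0.07],[0,0,-0.07]],"dr":[[0,0,0],[0,0,0],[0,0,0],[0,0,0],[0,0,0],[0,0,0],[0,0,0],[0,0,0],[0,0,0],[0,0,0]],"claw":[1,1,1,1,1,1,1,1,1,1]}' 
python3 - <<'E'
from h import *
import cv2
im=manip.read_camera("top");im2=manip.read_camera("side")
a=cv2.resize(im[180:290,190:350],(800,550),interpolation=cv2.INTER_CUBIC)[:,:,::-1]
cv2.imwrite("pics/lift.png",cv2.resize(im2[170:350,180:380],None,fx=3,fy=3)[:,:,::-1])
cv2.imwrite("pics/lift_top.png",a)
print(manip.observe()["ft_force"],shift([.4693,.0109,.2]))
E
```

```text
clock: 4.35
ee_pos: [0.5245, 0.2474, 0.1612]
tcp_rot: [[-0.907, 0.42, -0.0], [0.42, 0.907, -0.0], [0.0, -0.0, -1.0]]
ft_force: [-0.6, 0.2, -3.3]
opening: 0.0298
finger_force: 39.8
[ 0.3907358   0.68010121 -2.18405682] [-0.04936308 -0.23769392 -0.03901503]
```

View pics/lift.png

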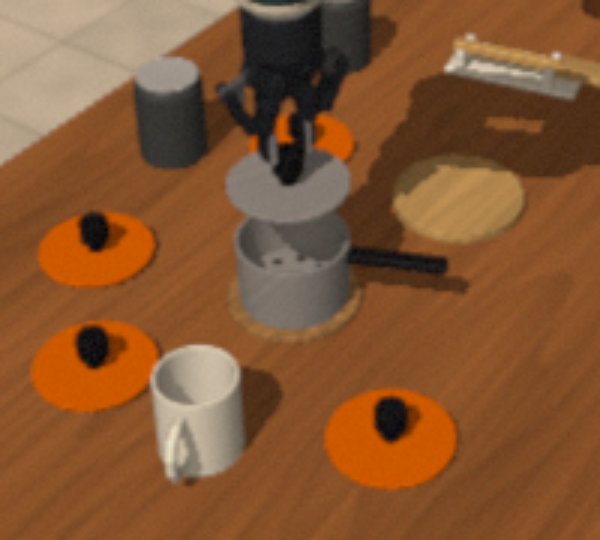

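The side view shows the lid hanging level from the fingers above the open pan, with the board clear at the right. The drop in z force of about 2.5 N matches the lid's weight.

```bash
python3 -m handwheel '{"dp":[[-0.005,-0.02,0],[-0.012,-0.06,0],[-0.021,-0.10,0],[-0.029,-0.14,0],[-0.037,-0.18,0],[-0.045,-0.215,0],[-0.049,-0.238,0],[-0.049,-0.238,0.03],[-0.049,-0.238,0.06],[-0.049,-0.238,0.08]],"dr":[[0,0,0],[0,0,0],[0,0,0],[0,0,0],[0,0,0],[0,0,0],[0,0,0],[0,0,0],[0,0,0],[0,0,0]],"claw":[1,1,1,1,1,1,1,1,1,1]}' 
python3 -m handwheel '{"dp":[[0,0,0.02],[0,0,0.03],[0,0,0.037],[0,0,0.041],[0,0,0.044],[0,0,0.047],[0,0,0.049]],"dr":[[0,0,0],[0,0,0],[0,0,0],[0,0,0],[0,0,0],[0,0,0],[0,0,0]],"claw":[1,1,1,1,1,1,1]}' 
```

```text
clock: 5.7
ee_pos: [0.4682, 0.0103, 0.08]
tcp_rot: [[-0.907, 0.421, -0.001], [0.421, 0.907, -0.0], [0.001, -0.001, -1.0]]
ft_force: [-0.5, -0.1, -2.7]
opening: 0.0297
finger_force: 40.1
clock: 6.58
ee_pos: [0.4691, 0.0109, 0.0325]
tcp_rot: [[-0.907, 0.42, 0.0], [0.42, 0.907, -0.0], [-0.0, 0.0, -1.0]]
ft_force: [-0.6, 0.8, -3.5]
opening: 0.0295
finger_force: 40.1
```

```bash
python3 -m handwheel '{"dp":[[0,0,0.002],[0,0,0.004],[0,0,0.005],[0,0,0.006],[0,0,0.006]],"dr":[[0,0,0],[0,0,0],[0,0,0],[0,0,0],[0,0,0]],"claw":[1,1,1,1,1]}' 
```

```text
clock: 7.2
ee_pos: [0.4692, 0.0109, 0.0272]
tcp_rot: [[-0.907, 0.42, 0.0], [0.42, 0.907, -0.0], [-0.0, 0.0, -1.0]]
ft_force: [-3.4, -0.2, 6.0]
opening: 0.0295
finger_force: 40.9
```

```bash
python3 -m handwheel '{"dp":[[0,0,0],[0,0,0],[0,0,0],[0,0,0],[0,0,-0.02],[0,0,-0.06],[0,0,-0.11],[0,0,-0.16],[0,0,-0.17],[0,0,-0.17]],"dr":[[0,0,0],[0,0,0],[0,0,0],[0,0,0],[0,0,0],[0,0,0],[0,0,0],[0,0,0],[0,0,0],[0,0,0]],"claw":[0,-0.5,-1,-1,-1,-1,-1,-1,-1,-1]}' 
python3 - <<'E'
from h import *
import cv2
im=manip.read_camera("top")
cv2.imwrite("pics/pan_top.png",cv2.resize(im[180:280,200:360],(800,500),interpolation=cv2.INTER_CUBIC)[:,:,::-1])
print(shift([.5478,-.2448,.13]))
E
```

```text
clock: 8.45
ee_pos: [0.4691, 0.0109, 0.1964]
tcp_rot: [[-0.907, 0.42, 0.0], [0.42, 0.907, -0.0], [-0.0, 0.0, -1.0]]
ft_force: [-0.6, 0.1, 0.2]
opening: 0.0856
finger_force: 0.0
[-0.17925262 -0.19874078  0.06525095]
```

View pics/pan_top.png

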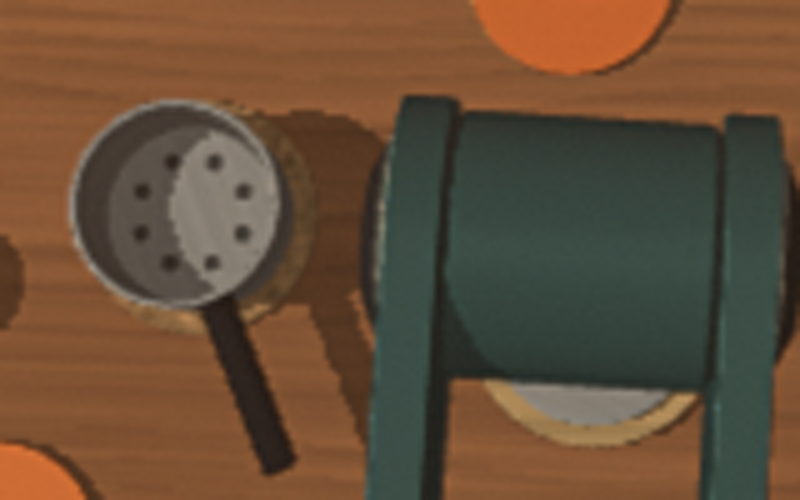

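The crop shows the open pan, with its rim centred at about (234.9,220.4). The plate's ring of holes is centred at about (238.2,222.0), which means the plate is set high. The lid is on the board under the wrist, and its visible edge runs concentric with the board.

```bash
python3 -m handwheel '{"dp":[[-0.018,-0.02,0],[-0.036,-0.04,0],[-0.054,-0.06,0],[-0.072,-0.08,0],[-0.09,-0.1,0],[-0.108,-0.12,0],[-0.126,-0.14,0],[-0.144,-0.16,0],[-0.162,-0.18,0],[-0.179,-0.199,0]],"dr":[[0,0,10],[0,0,20],[0,0,30],[0,0,40],[0,0,50],[0,0,60],[0,0,70],[0,0,80],[0,0,90],[0,0,100]],"claw":[-1,-1,-1,-1,-1,-1,-1,-1,-1,-1]}' 
python3 -m handwheel '{"dp":[[0,0,0],[0,0,0],[0,0,0],[0,0,0],[0,0,0],[0,0,0]],"dr":[[0,0,10],[0,0,20],[0,0,30],[0,0,40],[0,0,43.1],[0,0,43.1]],"claw":[-1,-1,-1,-1,-1,-1]}' 
python3 - <<'E'
from h import *
import cv2
print(shift([.5478,-.2448,.014]),manip.observe()["joint_positions"])
R=manip.observe()["tcp_rot"];print("x yaw",np.degrees(np.arctan2(R[1,0],R[0,0])))
c=px("top",234.9,220.4,.083);print("pan",c)
for z in(.018,.025,.03,.035):print(z,proj("top",[c[0],c[1],z]))
im=manip.read_camera("side")
cv2.imwrite("pics/spat.png",cv2.resize(im[100:300,230:480],None,fx=3,fy=3)[:,:,::-1])
E
```

```text
clock: 9.75
ee_pos: [0.5474, -0.2456, 0.1942]
tcp_rot: [[0.576, 0.817, -0.003], [0.817, -0.576, 0.001], [-0.0, -0.003, -1.0]]
ft_force: [0.2, 0.5, 0.3]
opening: 0.0854
finger_force: 0.0
clock: 10.5
ee_pos: [0.5473, -0.2447, 0.1946]
tcp_rot: [[0.978, 0.209, -0.002], [0.209, -0.978, 0.001], [-0.002, -0.002, -1.0]]
ft_force: [-0.1, 0.2, 0.4]
opening: 0.0851
finger_force: 0.0
[0.00078078 0.00048292 0.18059701] [-4.62943312e-01 -4.27495793e-02  1.62384203e+00 -8.12045866e-06
  1.56298705e+00  8.97149808e-01]
x yaw 12.07249493652956
pan [0.52314454 0.24628132 0.083     ]
0.018 [239.22871092 222.63131115]
0.025 [238.78339506 222.40176515]
0.03 [238.46235703 222.23628038]
0.035 [238.13882373 222.06950938]
```

View pics/spat.png

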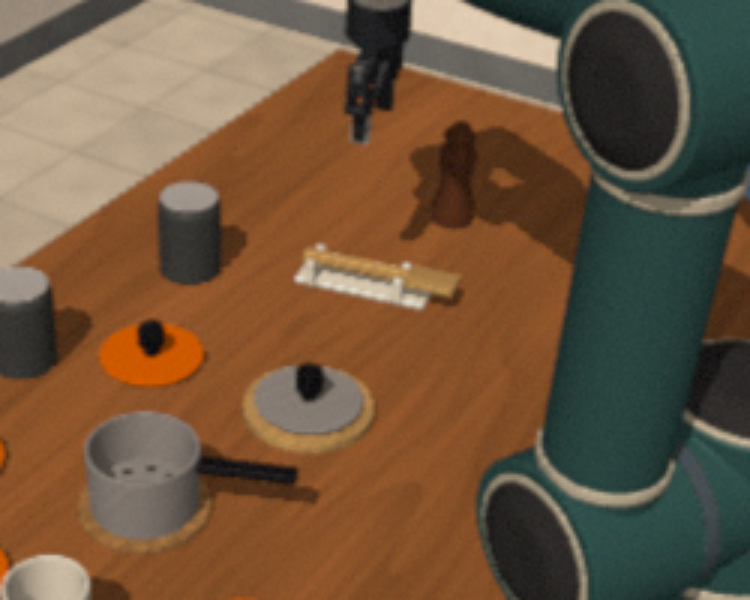

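Side view: the lid lies flat and centred on the board at about (308,400) in the crop. The pan is open at (145,475), and the spatula lies in its rest with the gripper hovering above it.

```bash
python3 -m handwheel '{"dp":[[0.001,0.0005,0.05],[0.001,0.0005,0.1],[0.001,0.0005,0.14],[0.001,0.0005,0.165],[0.001,0.0005,0.179],[0.001,0.0005,0.179],[0.001,0.0005,0.179],[0.001,0.0005,0.179],[0.001,0.0005,0.179],[0.001,0.0005,0.179]],"dr":[[0,0,0],[0,0,0],[0,0,0],[0,0,0],[0,0,0],[0,0,0],[0,0,0],[0,0,0],[0,0,0],[0,0,0]],"claw":[-1,-1,-1,-1,-1,-1,-0.4,0,0.3,0.6]}' 60
python3 -m handwheel '{"dp":[[0,0,0],[0,0,0],[0,0,0],[0,0,0]],"dr":[[0,0,0],[0,0,0],[0,0,0],[0,0,0]],"claw":[0.8,1,1,1]}'
```

```text
clock: 11.8
ee_pos: [0.549, -0.2453, 0.0178]
tcp_rot: [[0.978, 0.209, 0.0], [0.209, -0.978, -0.0], [0.0, 0.0, -1.0]]
ft_force: [-0.3, -0.5, 0.5]
opening: 0.0173
finger_force: 0.0
clock: 12.3
ee_pos: [0.5489, -0.2452, 0.0175]
tcp_rot: [[0.978, 0.209, -0.0], [0.209, -0.978, 0.0], [-0.0, -0.0, -1.0]]
ft_force: [-0.3, -0.4, 0.4]
opening: 0.0002
finger_force: 0.0
```

```bash
python3 - <<'E'
from h import *
import cv2
a=manip.read_camera("side");b=manip.read_camera("top")
A=cv2.resize(a[150:220,300:400],(700,490),interpolation=cv2.INTER_CUBIC)
B=b[170:280,360:450].copy()
cv2.imwrite("pics/miss.png",A[:,:,::-1]); cv2.imwrite("pics/missT.png",cv2.resize(B,None,fx=5,fy=5)[:,:,::-1])
for P in ([.5489,-.2452,.0175],[.5489,-.2452,.04],[.5478,-.2448,.033]): print(proj("side",P),proj("top",P))
E
```

```text
[350.38167985 191.60927267] [406.62857707 218.70118252]
[350.67933744 186.63264001] [408.11821286 217.88635825]
[350.78274976 188.32428134] [407.50990051 218.51535086]
```

View pics/miss.png

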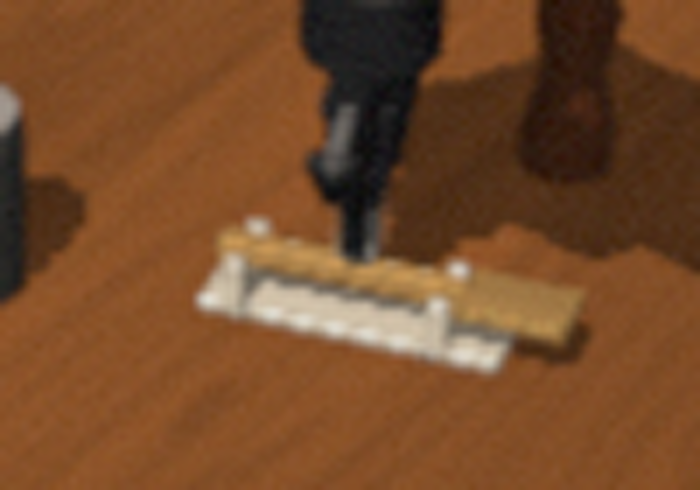

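The fingers shut on nothing, and the handle looks untouched. The fingertips appear to end right at the handle's top edge, at about (358,262) in the crop, higher than the reported TCP says (about y=291). I'll raise the tool clear and compare the visible fingertips with the reported TCP in both cameras.

```bash
python3 -m handwheel '{"dp":[[0,0,-0.03],[0,0,-0.07],[0,0,-0.11],[0,0,-0.13],[0,0,-0.13],[0,0,-0.13]],"dr":[[0,0,0],[0,0,0],[0,0,0],[0,0,0],[0,0,0],[0,0,0]],"claw":[1,1,1,1,1,1]}'
python3 - <<'E'
from h import *
import cv2
o=manip.observe();P=o["ee_pos"];out=[]
for n in("side","top"):
    im=manip.read_camera(n);p=proj(n,P);u,v=int(p[0]),int(p[1]);x0,y0=(u-33,v-30) 
    k=cv2.resize(im[y0:y0+75,x0:x0+66],None,fx=6,fy=6,interpolation=cv2.INTER_NEAREST)
    q=((p-[x0,y0]+.5)*6).astype(int);cv2.drawMarker(k,tuple(int(i) for i in q),(255,0,255),0,16,1)
    print(n,p,x0,y0,proj(n,P+[0,0,.02]));out.append(k)
cv2.imwrite("pics/tip.png",np.hstack(out)[:,:,::-1]);print(P,o["opening"])
E
```

```text
clock: 13.15
ee_pos: [0.5484, -0.245, 0.1457]
tcp_rot: [[0.978, 0.209, -0.002], [0.209, -0.978, 0.001], [-0.002, -0.001, -1.0]]
ft_force: [-0.2, -0.0, -0.2]
opening: 0.0
finger_force: 0.0
side [352.21691251 162.39788762] 319 132 [352.50291721 157.6250759 ]
top [415.79674337 213.82065767] 382 183 [417.42337132 212.93322333]
[ 0.54841058 -0.24497594  0.1457391 ] 2.1344769138550664e-05
```

View pics/tip.png

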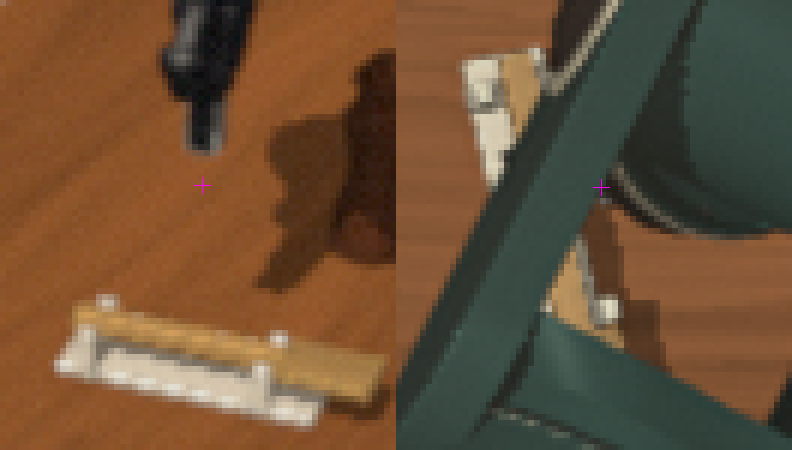

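The side part shows the shut fingertips ending at (203,153), while the reported TCP projects to (203,185). The real fingertips are therefore about 22 mm behind the reported TCP, and the high grip on the knob fits that too. The spatula is still in place, so I'll grasp again 22 mm lower.

```bash
python3 -m handwheel '{"dp":[[0,0,0],[0,0,0],[0,0,0],[0,0,0],[0,0,0.05],[0,0,0.09],[0,0,0.12],[0,0,0.14],[0,0,0.148],[0,0,0.15]],"dr":[[0,0,0],[0,0,0],[0,0,0],[0,0,0],[0,0,0],[0,0,0],[0,0,0],[0,0,0],[0,0,0],[0,0,0]],"claw":[-0.5,-1,-1,-1,-1,-1,-1,-1,-1,-1]}' 80
python3 -m handwheel '{"dp":[[0,0,0],[0,0,0],[0,0,0],[0,0,0],[0,0,0],[0,0,0]],"dr":[[0,0,0],[0,0,0],[0,0,0],[0,0,0],[0,0,0],[0,0,0]],"claw":[-0.3,0,0.3,0.5,1,1]}'
```

```text
clock: 14.5
ee_pos: [0.5491, -0.2454, -0.0021]
tcp_rot: [[0.978, 0.209, 0.0], [0.209, -0.978, -0.0], [0.0, 0.0, -1.0]]
ft_force: [0.6, 0.2, 0.4]
opening: 0.085
finger_force: 0.0
clock: 15.25
ee_pos: [0.5491, -0.2453, -0.002]
tcp_rot: [[0.978, 0.209, 0.001], [0.209, -0.978, -0.0], [0.0, 0.0, -1.0]]
ft_force: [-0.5, 1.0, 5.0]
opening: 0.0141
finger_force: 78.7
```

The spatula is gripped. Next I lift it straight up and work out the route to the pan.

```bash
python3 -m handwheel '{"dp":[[0,0,-0.01],[0,0,-0.03],[0,0,-0.06],[0,0,-0.1],[0,0,-0.14],[0,0,-0.18],[0,0,-0.21],[0,0,-0.24],[0,0,-0.25],[0,0,-0.25]],"dr":[[0,0,0],[0,0,0],[0,0,0],[0,0,0],[0,0,0],[0,0,0],[0,0,0],[0,0,0],[0,0,0],[0,0,0]],"claw":[1,1,1,1,1,1,1,1,1,1]}'
cat >> h.py <<'E'
T=np.array([-.121,0,-.035]); PAN=np.array([.5232,.2465])
def target(th,s,ztip,yaw=-65):
    h=np.array([np.cos(np.radians(yaw)),np.sin(np.radians(yaw)),0]);k=np.array([0,0,1.]);c,n=np.cos(np.radians(th)),np.sin(np.radians(th))
    x=-c*h+n*k; z=-n*h-c*k; R=np.column_stack([x,np.cross(z,x),z])
    tip=np.array([*(PAN+s*h[:2]),ztip]); return R,tip-R@T
E
python3 - <<'E'
from h import *
from scipy.spatial.transform import Rotation as Ro
np.set_printoptions(precision=4,suppress=True)
o=manip.observe();print(o["ee_pos"],o["joint_positions"],o["ft_force"])
for th in(0,60):
    R,p=target(th,.015,.12);print(th,p,"shift",shift(p),"dr",Ro.from_matrix(o["tcp_rot"].T@R).as_rotvec(degrees=True))
E
```

```text
clock: 16.5
ee_pos: [0.5489, -0.2452, 0.248]
tcp_rot: [[0.978, 0.209, 0.001], [0.209, -0.978, -0.0], [0.001, 0.0, -1.0]]
ft_force: [0.7, 0.3, -1.1]
opening: 0.0143
finger_force: 78.1
[ 0.5489 -0.2452  0.248 ] [-0.4626 -0.0529  1.5479  0.      1.6458  0.898 ] [ 0.6898  0.2988 -1.0771]
0 [0.4784 0.3426 0.085 ] shift [ 0.0536 -0.5896  0.1627] dr [   0.0535   -0.0013 -102.9542]
60 [0.4912 0.3152 0.2073] shift [ 0.0605 -0.5601  0.0404] dr [ 53.3396  42.4237 -92.276 ]
```

```bash
python3 -m handwheel '{"dp":[[0.006,-0.05,0],[0.012,-0.1,0],[0.018,-0.16,0],[0.024,-0.22,0],[0.03,-0.28,0],[0.036,-0.34,0],[0.042,-0.4,0],[0.048,-0.46,0],[0.054,-0.52,0],[0.06,-0.56,0]],"dr":[[0,0,-10],[0,0,-20],[0,0,-30],[0,0,-40],[0,0,-50],[0,0,-60],[0,0,-70],[0,0,-80],[0,0,-90],[0,0,-100]],"claw":[1,1,1,1,1,1,1,1,1,1]}'
python3 -m handwheel '{"dp":[[0,0,0],[0,0,0],[0,0,0]],"dr":[[0,0,-3],[0,0,-3],[0,0,-3]],"claw":[1,1,1]}'
python3 - <<'E'
from h import *
from scipy.spatial.transform import Rotation as Ro
np.set_printoptions(precision=4,suppress=True)
o=manip.observe();print(o["joint_positions"])
R,p=target(60,.015,.14);print(p,"shift",shift(p),"dr",Ro.from_matrix(o["tcp_rot"].T@R).as_rotvec(degrees=True))
E
```

```text
clock: 17.75
ee_pos: [0.4895, 0.3172, 0.2458]
tcp_rot: [[-0.382, 0.924, -0.002], [0.924, 0.382, -0.001], [-0.0, -0.002, -1.0]]
ft_force: [0.4, -1.1, -0.5]
opening: 0.0143
finger_force: 78.2
clock: 18.12
ee_pos: [0.4906, 0.3145, 0.2468]
tcp_rot: [[-0.422, 0.907, -0.001], [0.907, 0.422, -0.0], [-0.0, -0.001, -1.0]]
ft_force: [-0.3, 0.4, -0.7]
opening: 0.0141
finger_force: 78.2
[ 0.5263 -0.092   1.5867 -0.      1.6478  0.0911]
[0.4912 0.3152 0.2273] shift [0.0004 0.0008 0.0196] dr [-0.012  60.0071 -0.0858]
```

```bash
python3 -m handwheel '{"dp":[[0,0,0],[0,0,0],[0,0,0],[0,0,0.005],[0,0,0.01],[0,0.001,0.015],[0,0.001,0.02],[0,0.001,0.02],[0,0.001,0.02]],"dr":[[0,9,0],[0,18,0],[0,27,0],[0,36,0],[0,45,0],[0,54,0],[0,60,0],[0,60,0],[0,60,0]],"claw":[1,1,1,1,1,1,1,1,1]}'
python3 - <<'E'
from h import *
import cv2
o=manip.observe();print(o["joint_positions"],o["ft_force"])
P=o["ee_pos"]+o["tcp_rot"]@T; print("tip if tool offset",P)
P2=P.copy(); P2=o["ee_pos"]+np.array([0,0,.022])+o["tcp_rot"]@np.array([-.121,0,-.013]); print("tip if world offset",P2)
out=[]
for n,x0,y0,w,hh in(("side",235,120,110,150),("top",200,170,90,123)):
    im=manip.read_camera(n);k=int(600/hh)
    k=4 if n=="side" else 4
    c=cv2.resize(im[y0:y0+150,x0:x0+100],None,fx=4,fy=4,interpolation=cv2.INTER_CUBIC)
    for Q,col in((P,(255,0,255)),(P2,(0,255,255))):
        q=((proj(n,Q)-[x0,y0]+.5)*4).astype(int);cv2.drawMarker(c,(int(q[0]),int(q[1])),col,0,14,1)
    out.append(c)
cv2.imwrite("pics/hover.png",np.hstack(out)[:,:,::-1])
E
```

```text
clock: 19.25
ee_pos: [0.4919, 0.3153, 0.2282]
tcp_rot: [[-0.213, 0.906, -0.365], [0.455, 0.423, 0.784], [0.865, 0.001, -0.502]]
ft_force: [0.4, 0.2, 0.2]
opening: 0.0141
finger_force: 78.3
[ 0.07115596  0.04575898  1.73789526  0.96773194  1.7676588  -0.3744257 ] [0.40804741 0.15812589 0.2099553 ]
tip if tool offset [0.53043544 0.23280749 0.14118562]
tip if world offset [0.52239831 0.25004897 0.15213412]
```

View pics/hover.png

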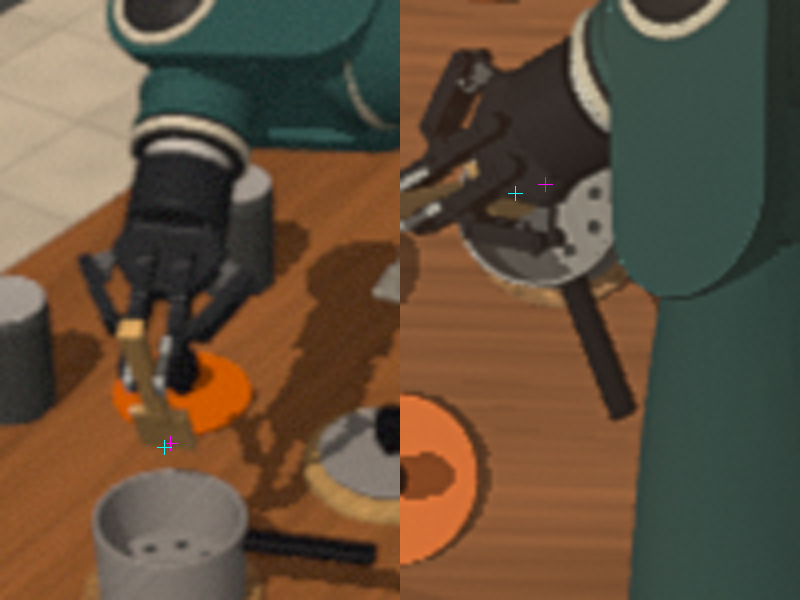

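In the side part the blade hangs centred over the pan. Its front edge is at about (170,446), against the magenta prediction of (170,441), so the 22 mm offset goes with the tool and the tip may be a few mm lower than I computed. Now I go down, quickly at first and then in small steps.

```bash
python3 -m handwheel '{"dp":[[-0.013,0,0.0075],[-0.0303,0,0.0176],[-0.0476,0,0.0276],[-0.0606,0,0.0351],[-0.0692,0,0.0402],[-0.0736,0,0.0427],[-0.0736,0,0.0427]],"dr":[[0,0,0],[0,0,0],[0,0,0],[0,0,0],[0,0,0],[0,0,0],[0,0,0]],"claw":[1,1,1,1,1,1,1]}'
python3 -c "
from h import *
o=manip.observe();print(o['ee_pos']+o['tcp_rot']@T,o['ft_force'])"
```

```text
clock: 20.23
ee_pos: [0.4916, 0.3156, 0.1424]
tcp_rot: [[-0.212, 0.906, -0.367], [0.453, 0.423, 0.785], [0.866, -0.0, -0.5]]
ft_force: [-0.6, -1.7, -0.6]
opening: 0.0141
finger_force: 78.3
[0.53003788 0.2333055  0.05511865] [-0.64340029 -1.71149568 -0.62047274]
```

```bash
python3 -m handwheel '{"dp":[[-0.0017,0,0.001],[-0.0035,0,0.002],[-0.0035,0,0.002]],"dr":[[0,0,0],[0,0,0],[0,0,0]],"claw":[1,1,1]}'
python3 -m handwheel '{"dp":[[-0.0017,0,0.001],[-0.0035,0,0.002],[-0.0035,0,0.002]],"dr":[[0,0,0],[0,0,0],[0,0,0]],"claw":[1,1,1]}' | grep -E 'ee_pos|ft'
```

```text
clock: 20.6
ee_pos: [0.4915, 0.3156, 0.1384]
tcp_rot: [[-0.212, 0.906, -0.367], [0.453, 0.423, 0.785], [0.866, 0.0, -0.5]]
ft_force: [-1.0, 0.7, -0.0]
opening: 0.0141
finger_force: 78.3
ee_pos: [0.4915, 0.3155, 0.1341]
ft_force: [-0.0, -0.3, -0.6]
```

Free so far, with the computed tip at about z = 0.047. I'll continue in 2–3 mm steps.

```bash
python3 -m handwheel '{"dp":[[-0.0013,0,0.0007],[-0.0026,0,0.0015],[-0.0026,0,0.0015]],"dr":[[0,0,0],[0,0,0],[0,0,0]],"claw":[1,1,1]}'| grep -E 'ee_pos|ft'
python3 -m handwheel '{"dp":[[-0.0009,0,0.0005],[-0.0017,0,0.001],[-0.0017,0,0.001]],"dr":[[0,0,0],[0,0,0],[0,0,0]],"claw":[1,1,1]}' | grep -E 'ee_pos|ft'
```

```text
ee_pos: [0.4915, 0.3155, 0.1312]
ft_force: [-0.8, 0.5, -0.9]
ee_pos: [0.4915, 0.3155, 0.1293]
ft_force: [-0.2, 0.4, -0.9]
```

```bash
python3 -m handwheel '{"dp":[[-0.0009,0,0.0005],[-0.0017,0,0.001],[-0.0017,0,0.001]],"dr":[[0,0,0],[0,0,0],[0,0,0]],"claw":[1,1,1]}' | grep -E 'ee_pos|ft'
```

```text
ee_pos: [0.4915, 0.3155, 0.1273]
ft_force: [-0.3, -0.1, -0.7]
```

```bash
python3 -m handwheel '{"dp":[[-0.0009,0,0.0005],[-0.0017,0,0.001],[-0.0017,0,0.001]],"dr":[[0,0,0],[0,0,0],[0,0,0]],"claw":[1,1,1]}' | grep -E 'ee_pos|ft'
```

```text
ee_pos: [0.4915, 0.3156, 0.1253]
ft_force: [0.8, -0.6, -1.7]
```

```bash
python3 -m handwheel '{"dp":[[-0.0009,0,0.0005],[-0.0017,0,0.001],[-0.0017,0,0.001]],"dr":[[0,0,0],[0,0,0],[0,0,0]],"claw":[1,1,1]}' | grep -E 'ee_pos|ft'
```

```text
ee_pos: [0.4915, 0.3156, 0.1233]
ft_force: [-0.3, 0.2, -0.8]
```

```bash
python3 -m handwheel '{"dp":[[-0.0009,0,0.0005],[-0.0017,0,0.001],[-0.0017,0,0.001]],"dr":[[0,0,0],[0,0,0],[0,0,0]],"claw":[1,1,1]}' | grep -E 'ee_pos|ft'
```

```text
ee_pos: [0.4915, 0.3156, 0.1214]
ft_force: [0.4, 0.2, -1.5]
```

```bash
python3 -m handwheel '{"dp":[[-0.0009,0,0.0005],[-0.0017,0,0.001],[-0.0017,0,0.001]],"dr":[[0,0,0],[0,0,0],[0,0,0]],"claw":[1,1,1]}' | grep -E 'ee_pos|ft'
```

```text
ee_pos: [0.4914, 0.3156, 0.1194]
ft_force: [0.4, -0.5, -0.8]
```

```bash
python3 -m handwheel '{"dp":[[-0.0009,0,0.0005],[-0.0017,0,0.001],[-0.0017,0,0.001]],"dr":[[0,0,0],[0,0,0],[0,0,0]],"claw":[1,1,1]}' | grep -E 'ee_pos|ft'
```

```text
ee_pos: [0.4915, 0.3156, 0.1174]
ft_force: [-0.0, 0.1, 0.0]
```

```bash
python3 -m handwheel '{"dp":[[-0.0005,0,0.0003],[-0.0009,0,0.0005],[-0.0009,0,0.0005]],"dr":[[0,0,0],[0,0,0],[0,0,0]],"claw":[1,1,1]}' | grep -E 'ee_pos|ft'
```

```text
ee_pos: [0.4915, 0.3158, 0.117]
ft_force: [-1.4, 2.7, 5.6]
```

```bash
python3 -m handwheel '{"dp":[[-0.0005,0,0.0003],[-0.0009,0,0.0005],[-0.0009,0,0.0005]],"dr":[[0,0,0],[0,0,0],[0,0,0]],"claw":[1,1,1]}' | grep -E 'ee_pos|ft'
```

```text
ee_pos: [0.4916, 0.316, 0.1167]
ft_force: [-4.1, 3.9, 9.9]
```

Contact: 5.6 N, rising to 10 N at z ≈ 0.030, which is plausible for the plate. I'll ease off slightly and hold.

```bash
python3 -m handwheel '{"dp":[[0.0006,0,-0.0003],[0.0006,0,-0.0003],[0.0006,0,-0.0003],[0.0006,0,-0.0003],[0.0006,0,-0.0003],[0.0006,0,-0.0003],[0.0006,0,-0.0003]],"dr":[[0,0,0],[0,0,0],[0,0,0],[0,0,0],[0,0,0],[0,0,0],[0,0,0]],"claw":[1,1,1,1,1,1,1]}'
python3 -c "
from h import *
from scipy.spatial.transform import Rotation as Ro
o=manip.observe();print(o['ee_pos']+o['tcp_rot']@T,o['ft_force'],o['moment'],o['joint_positions'])"
```

```text
clock: 25.6
ee_pos: [0.4916, 0.3159, 0.1169]
tcp_rot: [[-0.212, 0.906, -0.367], [0.452, 0.424, 0.785], [0.866, 0.001, -0.499]]
ft_force: [-1.7, 3.2, 7.3]
opening: 0.0142
finger_force: 78.4
[0.53009271 0.23372009 0.02956093] [-1.66175657  3.20747822  7.30128441] [0.66987023 0.36667993 0.05656039] [ 0.07145069  0.15582392  1.81726201  0.94832321  1.6602992  -0.53093544]
```

```bash
python3 -m handwheel '{"dp":[[0.0087,0,-0.005],[0.026,0,-0.015],[0.052,0,-0.03],[0.078,0,-0.045],[0.1038,0,-0.06],[0.1211,0,-0.07],[0.1211,0,-0.07],[0.1211,0,-0.07]],"dr":[[0,0,0],[0,0,0],[0,0,0],[0,0,0],[0,0,0],[0,0,0],[0,0,0],[0,0,0]],"claw":[1,1,1,1,1,1,1,1]}' | grep -E 'clock|ee_pos|ft'
python3 -m handwheel '{"dp":[[0,0,0],[0,0,0],[0,0,0],[0,0,0],[0,0,0],[0,0,0],[0,0,0],[0,0,0]],"dr":[[0,-9,0],[0,-18,0],[0,-27,0],[0,-36,0],[0,-45,0],[0,-54,0],[0,-60,0],[0,-60,0]],"claw":[1,1,1,1,1,1,1,1]}'
python3 - <<'E'
from h import *
from scipy.spatial.transform import Rotation as Ro
a=np.radians(12.05);Rg=np.array([[np.cos(a),np.sin(a),0],[np.sin(a),-np.cos(a),0],[0,0,-1]])
print(shift([.549,-.2453,.248]),Ro.from_matrix(manip.observe()["tcp_rot"].T@Rg).as_rotvec(degrees=True))
E
```

```text
clock: 26.6
ee_pos: [0.4913, 0.3155, 0.255]
ft_force: [-0.7, 0.4, -0.6]
clock: 27.6
ee_pos: [0.4906, 0.3168, 0.2547]
tcp_rot: [[-0.426, 0.905, -0.002], [0.905, 0.426, -0.001], [-0.0, -0.002, -1.0]]
ft_force: [0.0, -0.4, -1.1]
opening: 0.0138
finger_force: 78.2
[-0.53339387 -0.18654072  0.00720528] [-7.16801734e-02  1.14513829e-01  1.03157191e+02]
```

```bash
python3 -m handwheel '{"dp":[[-0.05,-0.018,0],[-0.1,-0.035,0],[-0.16,-0.056,0],[-0.22,-0.077,0],[-0.28,-0.098,0],[-0.34,-0.119,0],[-0.4,-0.14,0],[-0.46,-0.161,0],[-0.51,-0.178,0],[-0.533,-0.187,0]],"dr":[[0,0,10],[0,0,20],[0,0,30],[0,0,40],[0,0,50],[0,0,60],[0,0,70],[0,0,80],[0,0,90],[0,0,100]],"claw":[1,1,1,1,1,1,1,1,1,1]}' | grep clock
python3 -m handwheel '{"dp":[[0,0,0],[0,0,0],[0,0,0],[0,0,0]],"dr":[[0,0,3.1],[0,0,3.1],[0,0,3.1],[0,0,3.1]],"claw":[1,1,1,1]}' | grep -E 'clock|ee_pos|ft'
python3 - <<'E'
from h import *
from scipy.spatial.transform import Rotation as Ro
import cv2
a=np.radians(12.05);Rg=np.array([[np.cos(a),np.sin(a),0],[np.sin(a),-np.cos(a),0],[0,0,-1]])
o=manip.observe()
print(shift([.5491,-.2453,-.002]),Ro.from_matrix(o["tcp_rot"].T@Rg).as_rotvec(degrees=True))
im=manip.read_camera("side");hsv=cv2.cvtColor(im,cv2.COLOR_RGB2HSV)
# blade/handle ends predicted and wood mask around
for x in(-.08,.06,.12): print(x,proj("side",o["ee_pos"]+o["tcp_rot"]@np.array([-x-.0012,0,-.035])))
cv2.imwrite("pics/ret.png",cv2.resize(im[100:200,280:420],None,fx=5,fy=5)[:,:,::-1])
E
```

```text
clock: 28.85
clock: 29.35
ee_pos: [0.5477, -0.2462, 0.2559]
ft_force: [1.0, 0.9, -1.7]
[ 0.00148036 -0.00051089  0.25794688] [-0.02238277 -0.01234461 -0.03370878]
-0.08 [333.62781698 122.45907354]
0.06 [371.50414528 129.33348113]
0.12 [388.29605846 132.38114864]
```

```bash
python3 - <<'E'
from h import *
import cv2
im=manip.read_camera("side");o=manip.observe()
hsv=cv2.cvtColor(im,cv2.COLOR_RGB2HSV)
for x in(-.07,-.05,-.03,.04,.05,.07,.09,.11):
    p=proj("side",o["ee_pos"]+o["tcp_rot"]@np.array([-x-.0012,0,-.035]));u=int(round(p[0]));v=int(round(p[1]))
    print(x,u,round(p[1],1),[tuple(int(i) for i in im[r,u]) for r in range(v-6,v+8)])
E
```

```text
-0.07 336 122.9 [(173, 157, 133), (177, 158, 135), (177, 158, 133), (178, 145, 106), (181, 137, 83), (201, 152, 85), (186, 141, 79), (170, 129, 74), (156, 114, 67), (140, 90, 49), (131, 79, 39), (128, 74, 35), (127, 74, 40), (126, 76, 39)]
-0.05 342 123.9 [(131, 78, 41), (129, 76, 38), (130, 78, 40), (142, 91, 46), (171, 126, 72), (203, 154, 89), (184, 138, 80), (170, 127, 71), (161, 119, 71), (141, 95, 53), (127, 76, 37), (128, 77, 41), (125, 76, 36), (125, 75, 38)]
-0.03 347 124.8 [(130, 76, 41), (131, 78, 41), (130, 79, 41), (147, 98, 49), (174, 128, 74), (203, 152, 89), (185, 138, 81), (163, 122, 71), (147, 109, 62), (134, 88, 48), (125, 75, 36), (128, 78, 38), (132, 77, 39), (130, 76, 36)]
0.04 366 128.3 [(165, 138, 111), (137, 95, 65), (129, 76, 39), (137, 84, 46), (173, 126, 73), (190, 146, 86), (175, 132, 76), (168, 127, 72), (169, 127, 74), (138, 95, 52), (130, 77, 38), (137, 79, 35), (139, 82, 43), (142, 85, 43)]
0.05 369 128.8 [(176, 145, 118), (146, 99, 67), (136, 84, 43), (155, 105, 57), (179, 132, 73), (204, 155, 89), (183, 140, 80), (160, 120, 69), (154, 114, 68), (153, 111, 61), (145, 93, 51), (137, 82, 40), (143, 83, 41), (146, 86, 44)]
0.07 374 129.8 [(176, 157, 131), (150, 114, 87), (143, 100, 57), (153, 111, 65), (159, 119, 68), (167, 124, 70), (167, 126, 74), (171, 128, 74), (160, 121, 71), (152, 110, 63), (147, 93, 47), (147, 86, 42), (145, 85, 42), (142, 83, 39)]
0.09 380 130.8 [(154, 137, 119), (164, 136, 109), (155, 113, 76), (154, 111, 61), (159, 120, 65), (160, 120, 68), (169, 130, 75), (167, 129, 71), (171, 131, 75), (171, 133, 80), (150, 103, 55), (143, 84, 42), (142, 82, 44), (137, 80, 39)]
0.11 385 131.8 [(143, 131, 117), (171, 150, 125), (172, 141, 100), (162, 123, 73), (155, 117, 66), (160, 121, 69), (168, 128, 74), (172, 131, 76), (171, 129, 74), (168, 128, 73), (150, 101, 52), (135, 80, 33), (139, 84, 44), (137, 83, 42)]
```

The spatula's pixels lie on the predicted line along its whole length, so it is still level in the grip. I'll lower it into the rest.

```bash
python3 -m handwheel '{"dp":[[0.0015,-0.0005,0.04],[0.0015,-0.0005,0.09],[0.0015,-0.0005,0.14],[0.0015,-0.0005,0.18],[0.0015,-0.0005,0.205],[0.0015,-0.0005,0.22],[0.0015,-0.0005,0.23],[0.0015,-0.0005,0.235],[0.0015,-0.0005,0.235],[0.0015,-0.0005,0.235]],"dr":[[0,0,0],[0,0,0],[0,0,0],[0,0,0],[0,0,0],[0,0,0],[0,0,0],[0,0,0],[0,0,0],[0,0,0]],"claw":[1,1,1,1,1,1,1,1,1,1]}' | grep -E 'clock|ee_pos|ft'
python3 -c "
from h import *
print(shift([.5491,-.2453,-.002]))"
```

```text
clock: 30.7
ee_pos: [0.5494, -0.2458, 0.0218]
ft_force: [0.2, 0.7, -1.2]
[-0.00024211 -0.00062076  0.02377985]
```

```bash
python3 -m handwheel '{"dp":[[0,-0.0005,0.005],[0,-0.0005,0.01],[0,-0.0005,0.014],[0,-0.0005,0.018],[0,-0.0005,0.02],[0,-0.0005,0.021],[0,-0.0005,0.022],[0,-0.0005,0.023],[0,-0.0005,0.023]],"dr":[[0,0,0],[0,0,0],[0,0,0],[0,0,0],[0,0,0],[0,0,0],[0,0,0],[0,0,0],[0,0,0]],"claw":[1,1,1,1,1,1,1,1,1]}' | grep -E 'clock|ee_pos|ft'
```

```text
clock: 31.82
ee_pos: [0.549, -0.2452, -0.002]
ft_force: [-0.0, -0.6, -1.6]
```

```bash
python3 -m handwheel '{"dp":[[0,0,0.0005],[0,0,0.001],[0,0,0.001]],"dr":[[0,0,0],[0,0,0],[0,0,0]],"claw":[1,1,1]}' | grep -E 'clock|ee_pos|ft'
```

```text
clock: 32.2
ee_pos: [0.5491, -0.2453, -0.0021]
ft_force: [-4.6, 2.2, 9.5]
```

Contact with the saddles. Now open and withdraw.

```bash
python3 -m handwheel '{"dp":[[0,0,0],[0,0,0],[0,0,0],[0,0,0],[0,0,-0.02],[0,0,-0.06],[0,0,-0.11],[0,0,-0.16],[0,0,-0.21],[0,0,-0.25]],"dr":[[0,0,0],[0,0,0],[0,0,0],[0,0,0],[0,0,0],[0,0,0],[0,0,0],[0,0,0],[0,0,0],[0,0,0]],"claw":[0.4,-0.2,-0.7,-1,-1,-1,-1,-1,-1,-1]}'
python3 -m handwheel '{"dp":[[0,-0.03,0],[0,-0.08,0],[0,-0.13,0],[0,-0.17,0],[0,-0.2,0],[0,-0.2,0]],"dr":[[0,0,0],[0,0,0],[0,0,0],[0,0,0],[0,0,0],[0,0,0]],"claw":[-1,-1,-1,-1,-1,-1]}' | grep -E 'clock|ee_pos|ft'
python3 - <<'E'
from h import *
import cv2
a=manip.read_camera("side");b=manip.read_camera("top")
s=cv2.imread("pics/spat.png")[:,:,::-1]; s=cv2.resize(s,(250,200),interpolation=cv2.INTER_AREA).astype(int)
d=np.abs(a[100:300,230:480].astype(int)-s).max(2)
print("side diff near spatula",(d[80:105,95:160]>45).sum(),"pan",(d[130:190,20:105]>45).sum(),"lid",(d[115:155,75:130]>45).sum())
t=cv2.imread("pics/top0.png")[:,:,::-1].astype(int);D=np.abs(t-b.astype(int)).max(2)>45
for n,(x0,y0,x1,y1) in dict(spat=(395,185,425,265),mug=(135,215,185,255),canA=(268,105,302,150),canB=(360,125,396,168),mill=(468,210,506,240),pan=(210,195,262,278)).items(): print(n,D[y0:y1,x0:x1].sum(),(x1-x0)*(y1-y0))
E
```

```text
clock: 33.45
ee_pos: [0.5489, -0.2451, 0.2511]
tcp_rot: [[0.978, 0.207, 0.002], [0.207, -0.978, -0.001], [0.002, 0.002, -1.0]]
ft_force: [0.6, 0.4, -0.1]
opening: 0.0852
finger_force: 0.0
clock: 34.2
ee_pos: [0.5072, -0.048, 0.2489]
ft_force: [0.3, -0.5, -0.2]
side diff near spatula 313 pan 0 lid 0
spat 291 2400
mug 0 2000
canA 0 1530
canB 0 1548
mill 4 1140
pan 966 4316
```

Nothing else moved, but there is a difference around the spatula. It could be the arm's shadow, so I'll move the arm farther away and measure the spatula directly.

```bash
python3 -m handwheel '{"dp":[[0,-0.05,0],[0,-0.1,0],[0,-0.15,0],[0,-0.2,0],[0,-0.25,0],[0,-0.3,0],[0,-0.35,0],[0,-0.4,0],[0,-0.43,0],[0,-0.43,0]],"dr":[[0,0,0],[0,0,0],[0,0,0],[0,0,0],[0,0,0],[0,0,0],[0,0,0],[0,0,0],[0,0,0],[0,0,0]],"claw":[-1,-1,-1,-1,-1,-1,-1,-1,-1,-1]}' | grep -E 'clock|ee_pos|ft'
python3 - <<'E'
from h import *
import cv2
b=manip.read_camera("top");a=cv2.imread("pics/top0.png")[:,:,::-1].copy()
r=(slice(180,275),slice(385,430))
D=np.abs(a[r].astype(int)-b[r].astype(int)).max(2);print("diff",(D>45).sum())
g=[cv2.cvtColor(i[r],cv2.COLOR_RGB2GRAY).astype(np.float32) for i in(a,b)]
# tan mask centroid/orientation
for i in(a,b):
    h=cv2.cvtColor(i[r],cv2.COLOR_RGB2HSV);m=((h[...,0]>15)&(h[...,0]<24)&(h[...,1]>100)&(h[...,2]>110)).astype(np.uint8)
    M=cv2.moments(m,True);c=(M['m10']/M['m00'],M['m01']/M['m00']);print(int(M['m00']),c,np.degrees(.5*np.arctan2(2*M['mu11'],M['mu20']-M['mu02'])))
w=np.eye(2,3,dtype=np.float32);cc,w=cv2.findTransformECC(g[0],g[1],w,cv2.MOTION_EUCLIDEAN);print("ecc",cc,w)
E
```

```text
clock: 35.55
ee_pos: [0.4187, 0.3721, 0.2469]
ft_force: [-0.6, -0.6, 0.2]
diff 5
580 (25.381034482758622, 53.26379310344828) 77.64315788986211
580 (25.439655172413794, 53.26379310344828) 78.20690824164691
ecc 0.9576477637134215 [[ 0.99999803  0.00197563 -0.01217919]
 [-0.00197563  0.99999803 -0.03088444]]
```

The earlier difference was only the arm's shadow. The spatula lies as before, within 0.1 px and 0.6°.

```bash
python3 -m handwheel '{"dp":[[0,0,0],[0,0,0],[0,0,0],[0,0,0]],"dr":[[0,0,0],[0,0,0],[0,0,0],[0,0,0]],"claw":[-1,-1,-1,-1]}' | grep clock
python3 -c "
from cell import manip
print(manip.sign_off())"
```

```text
clock: 36.1
the job is handed in; nothing more can be done
None
```

I handed the job in at 36 s (no verdict came back): the lid is on the board, the blade pressed the plate at about 7 N (10 N peak) for over half a second, the spatula is back in its rest, and the camera checks showed the pan, canisters, mug and mill undisturbed.

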